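# Close the filled jars in the crate

### The job

Pack the filled jars for the pantry: stand every open jar upright in a free cell of the wooden crate, one to a cell, and close each with one of the brass lids. The cells keep the jars from turning: set a lid on, turn it back until it drops into the thread, then screw it forward until it is fully home. Leave the jar that is already closed, and the things round about, where they stand; a lid may be left over.

Things in the scene. Friction and masses are not known exactly. Their poses are not given: they have to be found in the camera images.
- jar_a: open square glass jar of brown hazelnuts (fixed in it); may be absent. Body 50 x 50 mm, flat sides up to 64 mm; above it a round neck, radius 18 mm (22.5 mm over its threads), tapering to 15.5 mm in the last 5.5 mm, up to the rim at 90 mm. 0.2 to 0.4 kg. Origin: centre of the underside; z up, x and y square to the flat sides
- jar_b: as jar_a, with pale almonds; may be absent. Neck of every jar, repeating each quarter turn: a thread 47 deg long that slopes down clockwise (seen from above), ending at its lower, clockwise end in an upright stop; beyond its upper, counter-clockwise end a gap of 35 deg up to the next stop. How the threads lie round the neck differs from jar to jar
- jar_c: as jar_a, with dark red beans; may be absent. A lid set down with its lugs not over the gaps rides on the threads, 6 to 11 mm above closed, and the stops bar it from turning clockwise. Turned back (counter-clockwise, up to 60 deg) it drops into the gaps, 4 mm above closed; further back it soon meets a stop
- lid_a: brass-coloured screw lid, skirt down: 52 mm across its top disc (uppermost 4 mm), ribbed skirt 50.5 mm, 19.6 mm high, 0.035 kg; inside are four lugs, how they lie differs from lid to lid. Any lid fits any jar. Origin: centre of the skirt's lower edge; z up. Closed, its origin is 74.5 mm above the jar's origin, its top 94 mm
- lid_b: same as lid_a. From the gaps, a clockwise turn (seen from above) of 50 to 70 deg draws a lid down 4 mm under the threads until its inside rests on the jar's rim and its lugs meet the stops: closed. Lightly pressed it turns with under 0.15 N m up to a stop; more than 0.5 N m is never needed
- lid_c: same as lid_a
- crate: low beech crate, 190 x 190 mm, outer walls 44 mm high, fixed to the worktop; its deck, top at 40 mm, has 2 x 2 square cells 56 mm wide, 78 mm apart between centres, with a floor at 8 mm. A jar in a cell has 3 mm of play all round, so the cell keeps it from turning by more than about 8 deg either way. Origin: centre of the underside; x and y along its sides
- cell_1 (a point): centre of the floor of a cell of the crate
- cell_2 (a point): centre of the floor of a cell of the crate
- cell_3 (a point): centre of the floor of a cell of the crate
- cell_4 (a point): centre of the floor of a cell of the crate (the one that the closed jar stands in)
- closed_jar: a jar of green pistachios, closed earlier with the same kind of lid, standing in one cell of the crate; same size as the others, 94 mm high with its lid. Origin: centre of its underside
- salt_shaker: small grey salt shaker with a domed top, 44 mm across, 90 mm high, a bystander. Origin: centre of its underside
- tin: red food tin, 75 mm across, 58 mm high, a bystander. Origin: centre of its underside
- mug: white mug with dark stripes, 86 x 120 x 90 mm, a bystander. Origin: centre of its underside
Things that resemble listed ones, but are neither listed nor needed, are in the scene too. What is shaped like the lid_c but green or pink is not meant. Leave any turquoise look-alike of the lid_b alone.

How it is judged (in metres and radians):
At the end, for the whole second after the job is handed in: Each jar present stands upright at rest on a cell's floor (within 8 mm of its centre) with a level, centred lid (4 mm) screwed home: lower edge of the lid under 75.6 mm above the jar's underside (1.1 mm from fully home). The jar closed earlier is still in its cell; a spare lid may lie anywhere ((distance between jar_a and cell_1 below 0.008 m or distance between jar_a and cell_2 below 0.008 m or distance between jar_a and cell_3 below 0.008 m or distance between jar_a and cell_4 below 0.008 m) and angle between each of jar_a, jar_b, jar_c's own z axis and vertical below 0.06 rad and ((horizontal distance between lid_a and jar_a below 0.004 m and z of lid_a in the frame of jar_a between 0.0725 and 0.0756 m and angle between lid_a's own z axis and vertical below 0.06 rad) or (horizontal distance between lid_b and jar_a below 0.004 m and z of lid_b in the frame of jar_a between 0.0725 and 0.0756 m and angle between lid_b's own z axis and vertical below 0.06 rad) or (horizontal distance between lid_c and jar_a below 0.004 m and z of lid_c in the frame of jar_a between 0.0725 and 0.0756 m and angle between lid_c's own z axis and vertical below 0.06 rad)) and linear speed of each of jar_a, jar_b, jar_c below 0.02 m/s and (distance between jar_b and cell_1 below 0.008 m or distance between jar_b and cell_2 below 0.008 m or distance between jar_b and cell_3 below 0.008 m or distance between jar_b and cell_4 below 0.008 m) and ((horizontal distance between lid_a and jar_b below 0.004 m and z of lid_a in the frame of jar_b between 0.0725 and 0.0756 m and angle between lid_a's own z axis and vertical below 0.06 rad) or (horizontal distance between lid_b and jar_b below 0.004 m and z of lid_b in the frame of jar_b between 0.0725 and 0.0756 m and angle between lid_b's own z axis and vertical below 0.06 rad) or (horizontal distance between lid_c and jar_b below 0.004 m and z of lid_c in the frame of jar_b between 0.0725 and 0.0756 m and angle between lid_c's own z axis and vertical below 0.06 rad)) and (distance between jar_c and cell_1 below 0.008 m or distance between jar_c and cell_2 below 0.008 m or distance between jar_c and cell_3 below 0.008 m or distance between jar_c and cell_4 below 0.008 m) and ((horizontal distance between lid_a and jar_c below 0.004 m and z of lid_a in the frame of jar_c between 0.0725 and 0.0756 m and angle between lid_a's own z axis and vertical below 0.06 rad) or (horizontal distance between lid_b and jar_c below 0.004 m and z of lid_b in the frame of jar_c between 0.0725 and 0.0756 m and angle between lid_b's own z axis and vertical below 0.06 rad) or (horizontal distance between lid_c and jar_c below 0.004 m and z of lid_c in the frame of jar_c between 0.0725 and 0.0756 m and angle between lid_c's own z axis and vertical below 0.06 rad)) and distance between closed_jar and cell_4 below 0.01 m); the robot touches nothing.
It fails at once if the salt shaker is pushed more than 4 cm from its place (distance of salt_shaker from where it was at the start of the episode above 0.04 m).
It fails at once if the tin is pushed more than 4 cm from its place (distance of tin from where it was at the start of the episode above 0.04 m).
It fails at once if the mug is pushed more than 4 cm from its place (distance of mug from where it was at the start of the episode above 0.04 m).
It fails at once if the jar closed earlier is pushed more than 4 cm from its place (distance of closed_jar from where it was at the start of the episode above 0.04 m).
Of jar_a, jar_b, jar_c only 2 to 3 are there at a start; the rules pass over those that are not, and their reading is None.
At some moment in a run one of jar_a, jar_b, jar_c, lid_a, lid_b, lid_c may be knocked a few centimetres aside while the robot is not near it.
It also fails if it takes over 210 s, if anything falls off the work surface, if the arm or the gripper's body presses on something with over 40 N, if the wrist force passes 120 N, or if a joint passes its speed limit or range.

### The arm

A 6-joint arm with a two-finger parallel gripper is mounted at the origin on a cart in front of the work surface, level with it; the furniture and walls round the work are solid. World frame = base frame: x ahead of the robot, y to its left, z up, the work surface at z = 0. Lengths are in mm, angles in rad, forces in N, time in s.
With the tool pointing down it reaches from about 350 to 775 mm from the base axis. Payload 7.3 kg.
Tool frame: the origin (TCP) lies at the very end of the fingers, on their centre line; the grasp point (between the pads) lies 19 mm behind it; z points along the fingers, y is the line along which they close (so a half turn about z gives the same grasp; the last joint's range is limited). The gripper opens to 92 mm and grips with 3 to 60 N. Pads are 19 mm wide; open, the fingers measure 130 mm over their backs; the gripper's body (75 mm by 190 mm) begins 47 mm behind the grasp point.
Start: joints at [-1.319, 0.342, 1.524, -0, 1.275, -0.146], TCP at [203.404, -484.016, 226.741] pointing down, gripper open.
Joint ranges: [-2.53, 2.53], [-0.77, 2.02], [0.04, 2.7], [-1, 4.14], [0.28, 2.66], [-3.11, 3.11]. Speed limits (rad/s): [2.57, 2.57, 3.14, 3.14, 3.14, 3.14].

### API

Orientations are given as [roll, pitch, yaw] about the fixed x, y, z axes, in that order (R = Rz(yaw) Ry(pitch) Rx(roll)).
In Python, from plant import get_obs, vision, workorder gives the robot as it stands.
- The arm moves only by the shell command python3 -m pendant 'ROWS' [OPENING]. ROWS is a JSON object of lists of equal length, an entry for each row: "dp": the shift along the tool's x, y, z in m, a list of three; "rotation": the turn, a rotation vector about the tool's x, y, z in rad, a list of three. A call has 1 to 8 rows; each row is the pose to reach, as a shift and turn from the pose commanded when the call began, along the tool's axes at that moment; what a row does not reach only later rows make up. A row lasts 1/8 s, in which the tool goes at most 62.5 mm and 10.7 degrees, less where a joint would pass 70% of its speed; a pose out of reach is approached as far as the arm can. A call with a gripper value outside its range is refused whole. OPENING is the finger opening in m, from 0 to 0.0918, set as the call begins (- or left out, the last holds). The fingers move at their own pace and stop on an object; the grip force is fixed at half the most. Time passes only in rows, so rows that repeat a pose let the fingers close. It gives the time, the measured TCP pose, the force, the opening and the grip force at its end, in the units of the state.
- get_obs(): the state, without advancing time (a new reading comes with each control period).
- vision.capture(name): name is "scene" or "top" or "wrist"; returns a dict with "pixels" (400x640x3 uint8, red, green, blue), "vfov" (degrees; the focal length in pixels is half the picture's height over the tangent of half this angle, whatever the lens; pixels are square), "cx", "cy" (the principal point, pixels), "pose" (4x4, takes a point from camera to world coordinates); the wrist camera has in their place "T_tool_cam" (4x4, takes a point from camera to tool coordinates, whose origin is the TCP and whose axes are the flange's). Camera axes: x right, y up, looking along -z (the intrinsics and any distortion apply to the point x, -y, -z); pixel columns grow to the right and rows downward; lengths in mm; the calibration is good to about 2 mm. A picture is of the moment at which its call begins: read the wrist's pose just before it. There is no depth.
- workorder.close_job(): hands the job in; it is judged then, once.
The state is a dict: "time": time; "joint_positions": joint angles; "dq": joint speeds; "tau": joint torques, N m; "tool_pos": TCP position; "tcp_rot": TCP orientation; "contact_force": force on the tool from outside, world axes, zero at the start; "moment": the same for the moment, N m; "grip_width": finger opening in mm; "finger_force": force on a finger pad.
Only numpy, scipy, OpenCV 4.12 (cv2) and the standard library are available. Lean on these libraries where they do the work, as an engineer would, in place of code of your own. Each camera call takes 0.05 s, during which the arm holds its last target. There are 200 camera calls.

## Working session

There is one attempt and no reset: what is moved stays moved. The work goes in short steps, Python scripts to look and compute and a shell command to move; the robot and the scene stay as the last step left them, time stands still between calls to the robot, and variables do not carry over. Pictures are saved under pics/ and viewed, at most 14 in all, crops included, and the job is handed in when it is done.

```bash
ls; mkdir -p pics
cat > h.py <<'E'
import numpy as np,cv2
from plant import get_obs,vision,workorder
E
python3 - <<'E'
from h import *
for n in ["scene","top"]:
    c=vision.capture(n); cv2.imwrite(f"pics/{n}0.png",c["pixels"][:,:,::-1])
    print({k:v for k,v in c.items() if k!="pixels"})
c=vision.capture("wrist");print({k:v for k,v in c.items() if k!="pixels"})
print(get_obs())
E
```

```text
pics
{'vfov': 54.09728788625776, 'cx': 323.1096792650365, 'cy': 197.2798410556147, 'pose': array([[-8.33552180e-01,  2.80184374e-01, -4.76117087e-01,
         7.75831101e+01],
       [-5.51889433e-01, -4.60828700e-01,  6.95021556e-01,
         7.43067502e+02],
       [-2.46742384e-02,  8.42100722e-01,  5.38755562e-01,
         6.41307201e+02],
       [ 0.00000000e+00,  0.00000000e+00,  0.00000000e+00,
         1.00000000e+00]])}
{'vfov': 55.39741269636061, 'cx': 325.2993626650485, 'cy': 203.33857498894878, 'pose': array([[-2.36589623e-02,  9.85518375e-01, -1.67910052e-01,
         4.58404675e+02],
       [-9.99425828e-01, -1.92411958e-02,  2.78888962e-02,
        -3.17066984e+01],
       [ 2.42542294e-02,  1.68473465e-01,  9.85407745e-01,
         8.95260889e+02],
       [ 0.00000000e+00,  0.00000000e+00,  0.00000000e+00,
         1.00000000e+00]])}
{'vfov': 63.866235551681605, 'cx': 319.9052205322718, 'cy': 196.0258769531901, 'T_tool_cam': array([[-3.10290523e-04,  9.53536937e-01,  3.01275976e-01,
         8.18208993e+01],
       [ 9.99999920e-01,  2.20124743e-04,  3.33227450e-04,
 
[... 187 characters left out ...]
0e+00]])}
{'time': 0.15, 'joint_positions': array([-1.31900667e+00,  3.42555052e-01,  1.52477816e+00,  9.83054901e-06,
        1.27540732e+00, -1.46022582e-01]), 'dq': array([-0.00032871, -0.00419711, -0.0027699 ,  0.00177981, -0.00049287,
        0.00207608]), 'tau': array([ 1.44737536e-03, -4.31470728e+01, -2.44353318e+01,  7.18054455e-02,
        5.37886808e-02, -8.46969215e-05]), 'tool_pos': array([ 203.32345052, -483.70575379,  226.21535751]), 'tcp_rot': array([-3.14045836e+00, -1.76321728e-04,  3.97809276e-01]), 'contact_force': array([-0.61892497,  0.71610406, -0.1032298 ]), 'moment': array([-0.00500279, -0.01308124,  0.05712591]), 'finger_force': 0.0, 'grip_width': 92.15568974647258}
```

View pics/top0.png

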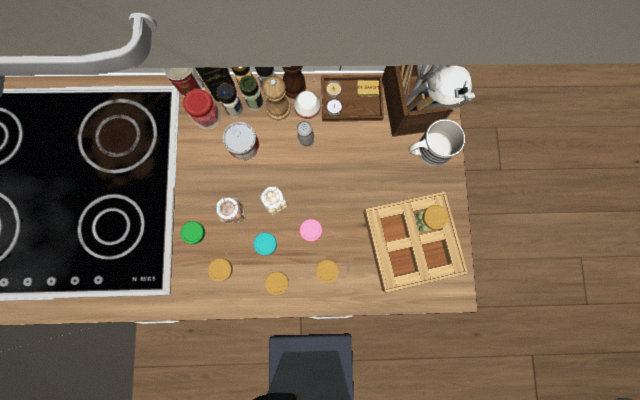

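View pics/scene0.png

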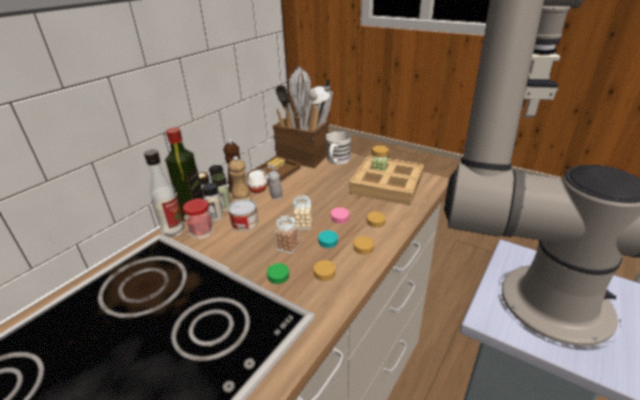

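The top view shows two open jars, at (229,210) and (273,200). There are three brass lids at (220,270), (277,283) and (327,271). The crate is at (416,242), with the closed jar at its cell (432,219). Green, turquoise and pink discs at (192,232), (265,244) and (311,230) are the decoys.

```bash
cat > h.py <<'E'
import numpy as np,cv2
from plant import get_obs,vision,workorder
from scipy.spatial.transform import Rotation as R
def cap(n,save=None):
    if n=="wrist":
        o=get_obs(); T=np.eye(4); T[:3,:3]=R.from_euler('xyz',o['tcp_rot']).as_matrix(); T[:3,3]=o['tool_pos']
    c=vision.capture(n)
    if n=="wrist": c["pose"]=T@c["T_tool_cam"]
    c["f"]=200/np.tan(np.radians(c["vfov"])/2); c["bgr"]=np.ascontiguousarray(c["pixels"][:,:,::-1]); c["hsv"]=cv2.cvtColor(c["bgr"],cv2.COLOR_BGR2HSV)
    if save: cv2.imwrite(f"pics/{save}.png",c["bgr"])
    return c
def cast(c,uv,z):
    uv=np.atleast_2d(uv).astype(float)
    d=np.c_[(uv[:,0]-c["cx"])/c["f"],-(uv[:,1]-c["cy"])/c["f"],-np.ones(len(uv))]@c["pose"][:3,:3].T
    p=c["pose"][:3,3]; return p+d*((z-p[2])/d[:,2])[:,None]
def proj(c,P):
    q=(np.atleast_2d(P)-c["pose"][:3,3])@c["pose"][:3,:3]
    return np.c_[c["cx"]+c["f"]*q[:,0]/-q[:,2],c["cy"]-c["f"]*q[:,1]/-q[:,2]]
def blobs(c,lo,hi,amin=100,roi=None):
    m=cv2.inRange(c["hsv"],lo,hi)
    k,_=cv2.findContours(m,cv2.RETR_EXTERNAL,cv2.CHAIN_APPROX_NONE)
    return [q for q in k if cv2.contourArea(q)>amin]
E
python3 - <<'E'
from h import *
c=cap("top")
for uv in [(220,270),(277,283),(327,271),(229,210),(385,225),(400,262),(395,228),(443,120)]: print(uv,c["hsv"][uv[1],uv[0]])
for q in blobs(c,(15,140,100),(28,255,255),80):
    (u,v),(a,b),t=cv2.fitEllipse(q); print(round(u),round(v),a,b,cast(c,(u,v),19.6)[0].round(1),cv2.boundingRect(q))
print(cast(c,[(229,210),(273,200)],90).round())
print("crate corners",cast(c,[(365,209),(447,193),(467,272),(386,291)],44).round(1))
print("closed lid",cast(c,[(435,217)],102).round(1))
for z,l in[(58,(240,139)),(90,(305,128)),(90,(441,142))]: print(cast(c,l,z).round())
E
```

```text
(220, 270) [ 19 141 208]
(277, 283) [ 20 145 204]
(327, 271) [ 20 146 203]
(229, 210) [ 11  56 227]
(385, 225) [ 12 150 155]
(400, 262) [ 13 151 159]
(395, 228) [ 12 147 182]
(443, 120) [ 45   4 238]
276 283 21.37674903869629 21.978357315063477 [429.2  57.7  19.6] (265, 272, 23, 23)
327 270 21.023120880126953 21.171659469604492 [453.4 -55.8  19.6] (316, 260, 22, 22)
220 269 21.336435317993164 22.660581588745117 [462.4 184.6  19.6] (209, 258, 23, 23)
435 217 23.25190544128418 23.579544067382812 [ 570.7 -312.6   19.6] (424, 205, 25, 25)
[[585. 151.  90.]
 [605.  57.  90.]]
crate corners [[ 588.7 -145.5   44. ]
 [ 622.1 -335.9   44. ]
 [ 442.8 -366.7   44. ]
 [ 406.2 -184.1   44. ]]
closed lid [[ 559.7 -285.5  102. ]]
[[754. 136.  58.]]
[[766. -13.  90.]]
[[ 729. -315.   90.]]
```

```bash
python3 -m pendant '{"dp":[[0.375,-0.087,0],[0.375,-0.087,0],[0.375,-0.087,0],[0.375,-0.087,0],[0.375,-0.087,0],[0.375,-0.087,0],[0.375,-0.087,0],[0.375,-0.087,0]],"rotation":[[0,0,0.2],[0,0,0.2],[0,0,0.2],[0,0,0.2],[0,0,0.2],[0,0,0.2],[0,0,0.2],[0,0,0.2]]}'
python3 - <<'E'
from h import *
c=cap("wrist","w1"); o=get_obs(); print(o["tool_pos"],o["tcp_rot"])
E
```

```text
time: 1.2
tool_pos: [515.5, -258.1, 226.2]
tcp_rot: [-3.141, 0.001, 0.2]
contact_force: [0.3, -0.2, -0.8]
grip_width: 91.7
finger_force: 0.0
[ 514.74860957 -258.95231006  226.38858166] [-3.14153866e+00  1.14650074e-03  1.98082258e-01]
```

View pics/w1.png

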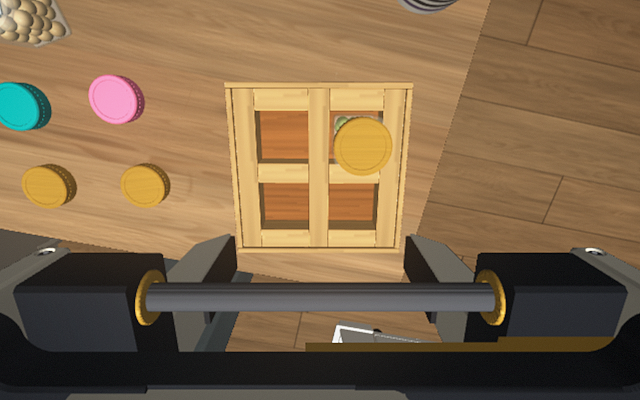

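The wrist view shows the crate at u 226-412, v 83-253, with the closed jar's lid at (362,146). The free openings are at (283,135), (286,205) and (354,205).

Run:
```python
from h import *
c=cap("wrist"); h=c["hsv"]
for uv in [(283,135),(318,135),(283,172),(283,240),(286,224),(258,135),(286,205),(286,184)]: print(uv,h[uv[1],uv[0]])
m=np.zeros((400,640),np.uint8); s=cv2.inRange(h,(0,150,0),(179,255,215)); m[80:260,225:415]=s[80:260,225:415]
k,_=cv2.findContours(cv2.morphologyEx(m,cv2.MORPH_OPEN,np.ones((3,3))),cv2.RETR_EXTERNAL,cv2.CHAIN_APPROX_NONE)
for q in k:
    if cv2.contourArea(q)<300: continue
    w=cast(c,q[:,0,:],40)[:,:2].astype(np.float32); print(cv2.boundingRect(q),cv2.minAreaRect(w))
C=cast(c,[(226,84),(412,83),(407,247),(238,248)],44); print(C.round(1))
print("closed",cast(c,(362,146),102))
```

```text
(283, 135) [ 13 175 197]
(318, 135) [ 20 119 233]
(283, 172) [ 20 115 236]
(283, 240) [ 20 112 237]
(286, 224) [ 17 140 124]
(258, 135) [ 17 137 108]
(286, 205) [ 14 169 184]
(286, 184) [ 13 172 179]
(328, 182, 46, 38) ((489.34259033203125, -299.7018127441406), (44.14055633544922, 50.76496505737305), 11.333778381347656)
(263, 182, 46, 38) ((474.5923156738281, -227.69979858398438), (44.22307205200195, 50.78660202026367), 12.136978149414062)
(259, 110, 49, 48) ((548.2836303710938, -213.2274169921875), (49.301090240478516, 50.855403900146484), 11.331815719604492)
[[ 586.5 -149.2   44. ]
 [ 624.  -331.7   44. ]
 [ 448.  -377.1   44. ]
 [ 407.8 -182.9   44. ]]
closed [[ 560.07205837 -288.27148207  102.        ]]
```

```bash
python3 - <<'E'
from h import *
c=cap("wrist"); h=c["hsv"]
m=np.zeros((400,640),np.uint8); s=cv2.inRange(h,(0,0,0),(179,255,205)); m[90:240,245:395]=s[90:240,245:395]
k,_=cv2.findContours(cv2.morphologyEx(m,cv2.MORPH_OPEN,np.ones((3,3))),cv2.RETR_EXTERNAL,cv2.CHAIN_APPROX_NONE)
for q in k:
    if cv2.contourArea(q)<300: continue
    w=cast(c,q[:,0,:],40)[:,:2].astype(np.float32); print(cv2.boundingRect(q),cv2.minAreaRect(w))
E
python3 -m pendant '{"dp":[[0.12,-0.3,0],[0.12,-0.3,0],[0.12,-0.3,0],[0.12,-0.3,0],[0.12,-0.3,0],[0.12,-0.3,0],[0.12,-0.3,0],[0.12,-0.3,0]],"rotation":[[0,0,0.2],[0,0,0.2],[0,0,0.2],[0,0,0.2],[0,0,0.2],[0,0,0.2],[0,0,0.2],[0,0,0.2]]}'
python3 - <<'E'
from h import *
c=cap("wrist","w2"); o=get_obs(); print(o["tool_pos"],o["tcp_rot"])
for q in blobs(c,(15,140,100),(28,255,255),300):
    (u,v),(a,b),t=cv2.fitEllipse(q); print(round(u),round(v),a,b,cast(c,(u,v),19.6)[0].round(1),cv2.boundingRect(q))
E
```

```text
(327, 182, 51, 47) ((483.7297058105469, -303.14813232421875), (55.40127182006836, 56.744239807128906), 11.259318351745605)
(257, 182, 52, 47) ((468.4451599121094, -226.37246704101562), (55.401458740234375, 57.20616912841797), 11.259296417236328)
(327, 109, 56, 45) ((565.2283935546875, -286.800048828125), (45.036033630371094, 57.83104705810547), 12.389461517333984)
(253, 109, 55, 54) ((544.7948608398438, -210.9893035888672), (55.89479064941406, 56.925270080566406), 10.562498092651367)
time: 2.35
tool_pos: [574.0, 57.0, 226.8]
tcp_rot: [3.141, 0.0, -0.005]
contact_force: [-0.4, -0.1, 0.3]
grip_width: 91.8
finger_force: 0.0
[574.02346639  57.0006561  226.77902918] [ 3.14103244e+00  6.70285677e-05 -4.93027511e-03]
320 271 28.696962356567383 40.420040130615234 [439.6  57.1  19.6] (299, 255, 41, 28)
398 261 19.000776290893555 41.00422286987305 [453.4 -43.1  19.6] (388, 238, 21, 42)
554 214 10.660398483276367 51.744415283203125 [ 515.9 -228.    19.6] (532, 207, 48, 16)
540 149 8.56732177734375 72.21717834472656 [ 595.8 -194.9   19.6] (511, 140, 69, 18)
```

View pics/w2.png

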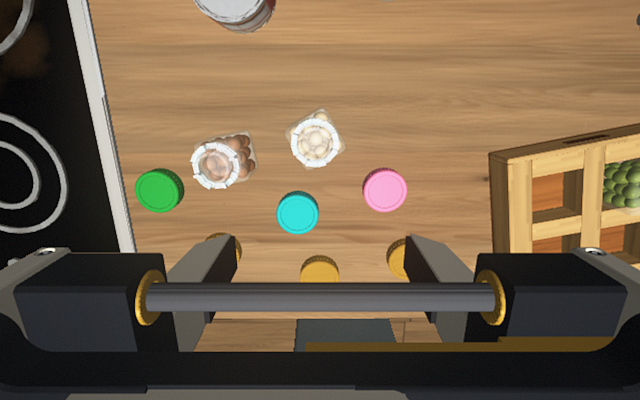

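Run:
```python
import cv2
i=cv2.imread("pics/w2.png")
cv2.imwrite("pics/w2c.png",cv2.resize(i[100:200,180:355],None,fx=4.5,fy=4.5,interpolation=cv2.INTER_CUBIC))
```

```text
(no output)
```

View pics/w2c.png

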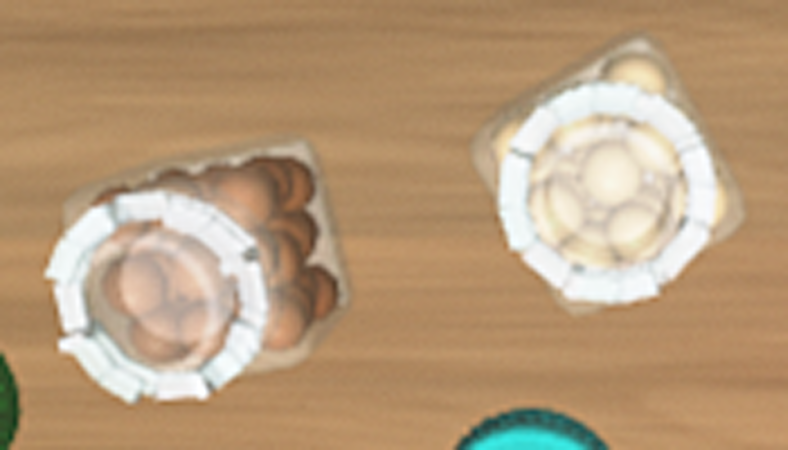

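Crop: the hazelnut jar's neck is at about (215,166) and the almond jar's neck at about (315,143). Both bodies are rotated, roughly 15° and 31°. There is no red-bean jar, so two jars need packing.

Run:
```python
from h import *
c=cap("wrist")
def cr(l): return [(180+a/4.5,100+b/4.5) for a,b in l]
for nm,neck,base in [("alm",(606,193),[(475,145),(645,35),(745,215)]),("haz",(158,297),[(65,195),(305,140),(350,300)])]:
    print(nm,cast(c,cr([neck]),80).round(1)); b=cast(c,cr(base),0)[:,:2]; print(b.round(1)); d=np.diff(b,axis=0); print(np.linalg.norm(d,axis=1),np.degrees(np.arctan2(d[:,1],d[:,0])),"diag centre",(b[0]+b[2])/2)
t=cap("top")
for q in blobs(t,(15,140,100),(28,255,255),80):
    (u,v),(a,b),_=cv2.fitEllipse(q); print(cast(t,(u,v),18)[0].round(1))
print(cast(t,[(192,232),(265,244),(311,230)],19).round(0))
```

```text
alm [[612.5  61.1  80. ]]
[[613.8  96.7]
 [641.5  52. ]
 [595.   25.4]]
[52.65935223 53.58968486] [ -58.2713979  -150.22997036] diag centre [604.43404151  61.05032815]
haz [[590.7 157.7  80. ]]
[[601.3 206.2]
 [615.4 141.4]
 [572.5 132.3]]
[66.34516728 43.87003309] [ -77.75885468 -168.02684152] diag centre [586.88889139 169.24776976]
[429.4  43.2  18. ]
[453.5 -55.8  18. ]
[462.6 185.2  18. ]
[ 571.  -313.1   18. ]
[[547. 250.  19.]
 [516.  83.  19.]
 [546. -22.  19.]]
```

```bash
python3 -m pendant '{"dp":[[0.038,-0.004,0],[0.038,-0.004,0],[0.038,-0.004,0],[0.038,-0.004,0],[0.038,-0.004,0],[0.038,-0.004,0],[0.038,-0.004,0],[0.038,-0.004,0]],"rotation":[[0,0,-1.4],[0,0,-1.4],[0,0,-1.4],[0,0,-1.4],[0,0,-1.4],[0,0,-1.4],[0,0,-1.4],[0,0,-1.4]]}' 0.075
python3 -m pendant '{"dp":[[0,0,0.07],[0,0,0.07],[0,0,0.07],[0,0,0.07],[0,0,0.07],[0,0,0.07]],"rotation":[[0,0,-0.71],[0,0,-0.71],[0,0,-0.71],[0,0,-0.71],[0,0,-0.71],[0,0,-0.71]]}'
python3 - <<'E'
from h import *
c=cap("wrist","w3"); o=get_obs(); print(o["tool_pos"],o["tcp_rot"])
cv2.imwrite("pics/w3c.png",c["bgr"][0:330,100:540])
E
```

```text
time: 3.5
tool_pos: [612.1, 62.0, 226.7]
tcp_rot: [3.142, 0.0, 1.4]
contact_force: [-0.9, -0.3, -0.7]
grip_width: 75.0
finger_force: 0.0
time: 4.25
tool_pos: [612.2, 62.6, 156.8]
tcp_rot: [3.142, 0.0, 2.104]
contact_force: [-0.7, -0.4, -0.2]
grip_width: 75.1
finger_force: 0.0
[612.15896741  62.6936215  156.77155059] [3.14157716e+00 1.51963028e-04 2.10491938e+00]
```

View pics/w3.png

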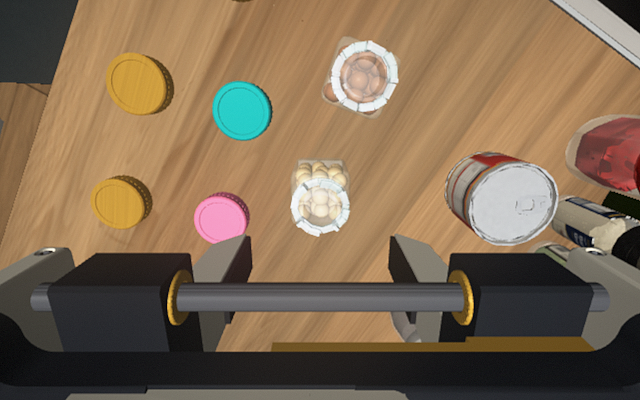

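The almond neck is at (320,207) and its body is square to the fingers. The hazelnut neck is at (363,77).

Run:
```python
from h import *
c=cap("wrist");o=get_obs()
Rm=R.from_euler('xyz',o['tcp_rot']).as_matrix()
def ring(c,roi):
    u0,v0,u1,v1=roi; m=np.zeros((400,640),np.uint8); s=cv2.inRange(c["hsv"],(0,0,200),(179,45,255)); m[v0:v1,u0:u1]=s[v0:v1,u0:u1]
    q=np.argwhere(m)[:,::-1].astype(np.float32); return cv2.minEnclosingCircle(q),cv2.fitEllipse(cv2.convexHull(q))
for roi in [(285,170,355,245),(325,35,405,120)]:
    a,e=ring(c,roi); print(a,e)
    for z in (78,84): p=cast(c,e[0],z)[0]; print(z,p.round(1),"tool",((p-o['tool_pos'])@Rm).round(1))
b=cast(c,[(297,159),(344,160)],0); print("base far edge tool",((b-o['tool_pos'])@Rm).round(1))
```

```text
((320.28582763671875, 204.52578735351562), 31.7647705078125) ((319.607666015625, 204.95358276367188), (58.39368438720703, 63.29681396484375), 176.4300079345703)
78 [612.4  61.7  78. ] tool [-1.1 -0.4 78.7]
84 [611.3  63.4  84. ] tool [ 1.  -0.4 72.7]
((363.9407653808594, 75.86492919921875), 35.572505950927734) ((364.120361328125, 76.18238830566406), (67.51190948486328, 70.93997955322266), 28.125844955444336)
78 [590.9 158.6  78. ] tool [93.2 30.6 78.7]
84 [590.4 158.   84. ] tool [92.9 29.8 72.7]
base far edge tool [[ 20.2 -23.  156.7]
 [ 19.2  23.7 156.7]]
```

```bash
python3 -m pendant '{"dp":[[-0.001,0,0.06],[-0.001,0,0.1],[-0.001,0,0.118],[-0.001,0,0.118],[-0.001,0,0.118]],"rotation":[[0,0,0],[0,0,0],[0,0,0],[0,0,0],[0,0,0]]}'
python3 -m pendant '{"dp":[[0,0,0],[0,0,0],[0,0,0],[0,0,0],[0,0,0],[0,0,0]],"rotation":[[0,0,0],[0,0,0],[0,0,0],[0,0,0],[0,0,0],[0,0,0]]}' 0.03
python3 -m pendant '{"dp":[[0,0,-0.05],[0,0,-0.1],[0,0,-0.12],[0,0,-0.12]],"rotation":[[0,0,0],[0,0,0],[0,0,0],[0,0,0]]}'
python3 - <<'E'
from h import *
o=get_obs();print(o["tool_pos"],o["tcp_rot"],o["grip_width"],o["finger_force"])
yaw=.197+np.pi/2
for n,P in [("P1",(544.8,-211)),("P3",(483.7,-303))]: 
    d=np.r_[P,0]-o["tool_pos"]; Rm=R.from_euler('xyz',o['tcp_rot']).as_matrix(); print(n,(d@Rm).round(1),yaw-o["tcp_rot"][2])
c=cap("wrist","w4")
E
```

```text
time: 4.97
tool_pos: [614.0, 62.2, 40.5]
tcp_rot: [3.139, 0.002, 2.108]
contact_force: [0.8, -0.8, 0.6]
grip_width: 75.1
finger_force: 0.0
time: 5.72
tool_pos: [612.8, 62.2, 39.2]
tcp_rot: [3.141, 0.0, 2.108]
contact_force: [-1.6, -1.3, 5.7]
grip_width: 49.8
finger_force: 29.9
time: 6.22
tool_pos: [613.2, 62.3, 159.6]
tcp_rot: [3.139, 0.001, 2.108]
contact_force: [-0.3, -0.2, -2.9]
grip_width: 49.9
finger_force: 29.9
[613.23405447  62.30010788 159.64001328] [3.13948564e+00 1.37903121e-03 2.10788079e+00] 49.852187815176464 29.895738065242767
P1 [-199.6 -199.   159.5] -0.34008445872893933
P3 [-247.4 -298.5  159.4] -0.34008445872893933
```

View pics/w4.png

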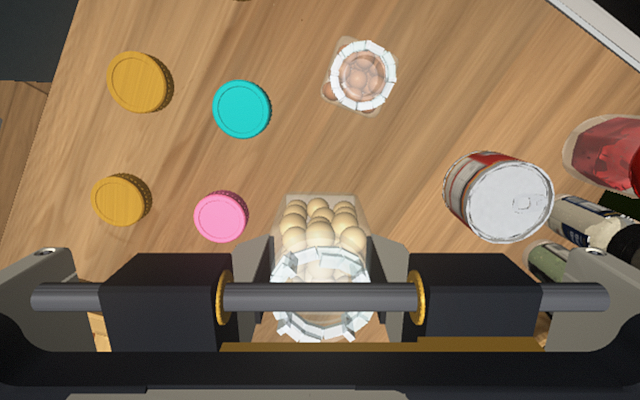

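The almond jar is held at a 49.9 mm opening. Its far bottom edge is at v≈194, u 287-360.

```bash
cat >> h.py <<'E'
def tool_at(c,uv,tz):
    "point on plane tool z=tz (mm beyond TCP) in tool axes, wrist"
    T=c["T_tool_cam"]; u,v=uv; d=T[:3,:3]@np.array([(u-c["cx"])/c["f"],-(v-c["cy"])/c["f"],-1]); p=T[:3,3]; return p+d*(tz-p[2])/d[2]
E
python3 - <<'E'
from h import *
c=cap("wrist")
for uv,z in [((287,194),39),((360,194),39),((268,250),39),((321,296),-45),((276,247),-26),((366,247),-26)]: print(uv,z,tool_at(c,uv,z).round(1))
g=c["bgr"][185:205,320].astype(int); print(g.tolist())
E
```

```text
(287, 194) 39 [ 20.2 -21.3  39. ]
(360, 194) 39 [20.2 25.7 39. ]
(268, 250) 39 [-19.7 -35.4  39. ]
(321, 296) -45 [  2.2   0.4 -45. ]
(276, 247) -26 [ 15. -20. -26.]
(366, 247) -26 [ 15.   20.9 -26. ]
[[88, 127, 162], [95, 134, 168], [95, 132, 169], [97, 135, 170], [94, 134, 170], [94, 135, 173], [98, 135, 167], [107, 139, 163], [106, 136, 160], [115, 144, 165], [135, 157, 174], [153, 174, 188], [132, 152, 166], [94, 121, 138], [102, 137, 162], [113, 154, 179], [123, 166, 192], [127, 172, 202], [132, 178, 209], [137, 184, 214]]
```

```bash
python3 -m pendant '{"dp":[[-0.1996,-0.199,0],[-0.1996,-0.199,0],[-0.1996,-0.199,0],[-0.1996,-0.199,0],[-0.1996,-0.199,0],[-0.1996,-0.199,0],[-0.1996,-0.199,0],[-0.1996,-0.199,0]],"rotation":[[0,0,0.34],[0,0,0.34],[0,0,0.34],[0,0,0.34],[0,0,0.34],[0,0,0.34],[0,0,0.34],[0,0,0.34]]}'
python3 -m pendant '{"dp":[[0,0,0.04],[0,0,0.07],[0,0,0.07],[0,0,0.07]],"rotation":[[0,0,0],[0,0,0],[0,0,0],[0,0,0]]}'
python3 - <<'E'
from h import *
o=get_obs();print(o["tool_pos"],o["tcp_rot"])
c=cap("wrist"); s=cap("scene")
print(proj(s,[[545,-211,40],[545,-211,100]]))
u,v=proj(s,[[545,-211,60]])[0].astype(int)
a=cv2.resize(c["bgr"][130:350,220:420],None,fx=2,fy=2); b=cv2.resize(s["bgr"][v-55:v+55,u-48:u+52],None,fx=4,fy=4)
cv2.imwrite("pics/w5.png",np.hstack([a,b]))
E
```

```text
time: 7.32
tool_pos: [543.8, -209.7, 158.0]
tcp_rot: [-3.141, -0.001, 1.769]
contact_force: [-0.2, 0.4, -2.7]
grip_width: 50.2
finger_force: 29.9
time: 7.82
tool_pos: [544.7, -210.9, 89.9]
tcp_rot: [3.14, 0.001, 1.769]
contact_force: [0.1, -0.6, -3.4]
grip_width: 49.8
finger_force: 29.9
[ 544.71085338 -210.86614005   89.88325964] [3.14018291e+00 1.23522622e-03 1.76875636e+00]
[[372.25353104 176.46971216]
 [373.11033856 159.08742812]]
```

View pics/w5.png

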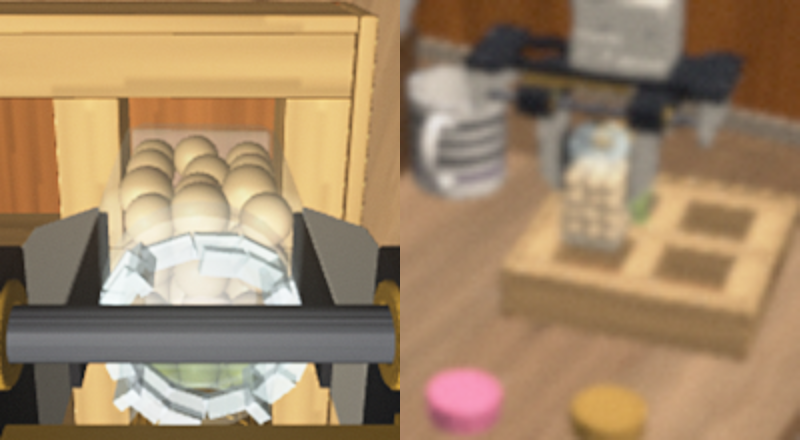

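Run:
```python
from h import *
c=cap("wrist")
for uv,z in [((284,180),50),((361,180),50),((286,194),39),((355,194),39)]: print(uv,z,tool_at(c,uv,z).round(1))
```

```text
(284, 180) 50 [ 26.6 -23.9  50. ]
(361, 180) 50 [26.6 27.7 50. ]
(286, 194) 39 [ 20.2 -21.7  39. ]
(355, 194) 39 [20.2 22.7 39. ]
```

```bash
python3 -m pendant '{"dp":[[0.001,0.001,0],[0.001,0.001,0.01],[0.001,0.001,0.015],[0.001,0.001,0.02],[0.001,0.001,0.02]],"rotation":[[0,0,0],[0,0,0],[0,0,0],[0,0,0],[0,0,0]]}'
```

```text
time: 8.6
tool_pos: [544.2, -209.8, 68.0]
tcp_rot: [-3.141, -0.001, 1.768]
contact_force: [0.2, -0.2, -2.7]
grip_width: 49.9
finger_force: 29.9
```

```bash
python3 -m pendant '{"dp":[[0,0,0.008],[0,0,0.016],[0,0,0.02],[0,0,0.02],[0,0,0.02]],"rotation":[[0,0,0],[0,0,0],[0,0,0],[0,0,0],[0,0,0]]}'
python3 -m pendant '{"dp":[[0,0,0],[0,0,0],[0,0,0]],"rotation":[[0,0,0],[0,0,0],[0,0,0]]}' 0.064
python3 -m pendant '{"dp":[[0,0,-0.05],[0,0,-0.1],[0,0,-0.13],[0,0,-0.13]],"rotation":[[0,0,0],[0,0,0],[0,0,0],[0,0,0]]}'
python3 - <<'E'
from h import *
o=get_obs();print(o["tool_pos"],o["tcp_rot"])
c=cap("wrist")
m=np.zeros((400,640),np.uint8); s=cv2.inRange(c["hsv"],(0,0,200),(179,45,255)); m[150:250,270:370]=s[150:250,270:370]
q=np.argwhere(m)[:,::-1].astype(np.float32); e=cv2.fitEllipse(cv2.convexHull(q)); print(e)
for z in(86,92):print(cast(c,e[0],z))
t=cap("top")
for q in blobs(t,(15,140,100),(28,255,255),80):
    (u,v),(a,b),_=cv2.fitEllipse(q); print(cast(t,(u,v),18)[0].round(1),a,b)
yaw=.211+np.pi/2; d=np.array([590.7,158.4,0])-o["tool_pos"]; print((d@R.from_euler('xyz',o['tcp_rot']).as_matrix()).round(1),yaw-o["tcp_rot"][2])
cv2.imwrite("pics/w6.png",c["bgr"])
E
```

```text
time: 9.22
tool_pos: [544.7, -210.0, 48.9]
tcp_rot: [3.141, 0.0, 1.768]
contact_force: [-1.2, 0.2, -3.1]
grip_width: 49.9
finger_force: 29.9
time: 9.6
tool_pos: [544.8, -210.1, 49.2]
tcp_rot: [3.141, 0.001, 1.768]
contact_force: [0.0, -0.3, 0.3]
grip_width: 63.7
finger_force: 0.0
time: 10.1
tool_pos: [545.8, -210.5, 181.7]
tcp_rot: [3.137, 0.004, 1.768]
contact_force: [0.3, 1.1, -0.2]
grip_width: 63.9
finger_force: 0.0
[ 545.83806066 -210.54301103  181.6592433 ] [3.13696734 0.00392899 1.76782087]
((318.0217590332031, 196.1469268798828), (54.531314849853516, 59.02884292602539), 175.89161682128906)
[[ 544.6999328  -210.23002526   86.        ]]
[[ 544.34048301 -208.34688081   92.        ]]
[429.2  57.9  18. ] 21.249019622802734 21.870655059814453
[453.5 -55.5  18. ] 20.534114837646484 21.293209075927734
[462.3 185.1  18. ] 21.408872604370117 22.78351402282715
[353.7 115.4 180.8] 0.01397545963714486
```

View pics/w6.png

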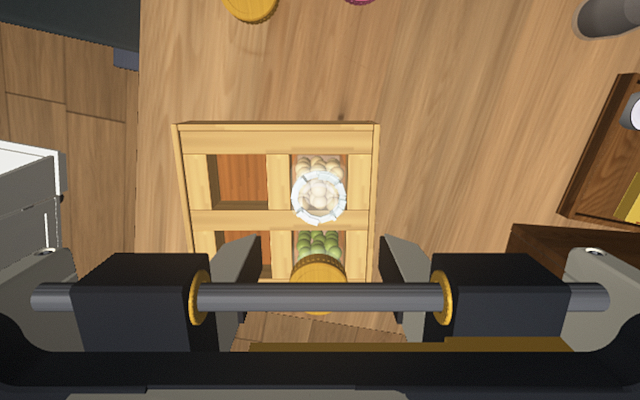

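```bash
python3 -m pendant '{"dp":[[0.354,0.115,0],[0.354,0.115,0],[0.354,0.115,0],[0.354,0.115,0],[0.354,0.115,0],[0.354,0.115,0],[0.354,0.115,0],[0.354,0.115,0.02]],"rotation":[[0,0,-0.014],[0,0,-0.014],[0,0,-0.014],[0,0,-0.014],[0,0,-0.014],[0,0,-0.014],[0,0,-0.014],[0,0,-0.014]]}' 0.075
python3 - <<'E'
from h import *
o=get_obs();print(o["tool_pos"],o["tcp_rot"])
c=cap("wrist"); Rm=R.from_euler('xyz',o['tcp_rot']).as_matrix()
m=np.zeros((400,640),np.uint8); s=cv2.inRange(c["hsv"],(0,0,200),(179,45,255)); m[150:255,260:380]=s[150:255,260:380]
q=np.argwhere(m)[:,::-1].astype(np.float32); e=cv2.fitEllipse(cv2.convexHull(q)); print(e)
for z in(78,84):print(((cast(c,e[0],z)-o["tool_pos"])@Rm).round(1))
cv2.imwrite("pics/w7.png",cv2.resize(c["bgr"][120:300,220:420],None,fx=3,fy=3))
E
```

```text
time: 11.2
tool_pos: [588.2, 159.9, 158.1]
tcp_rot: [3.141, 0.001, 1.783]
contact_force: [0.8, 0.3, -0.9]
grip_width: 74.5
finger_force: 0.0
[588.16375567 159.86941025 158.1093458 ] [3.14120271e+00 6.62365050e-04 1.78322851e+00]
((322.22705078125, 207.1806182861328), (58.2061767578125, 58.9500846862793), 165.01007080078125)
[[-3.3  1.9 80.1]]
[[-1.2  1.9 74.1]]
```

View pics/w7.png

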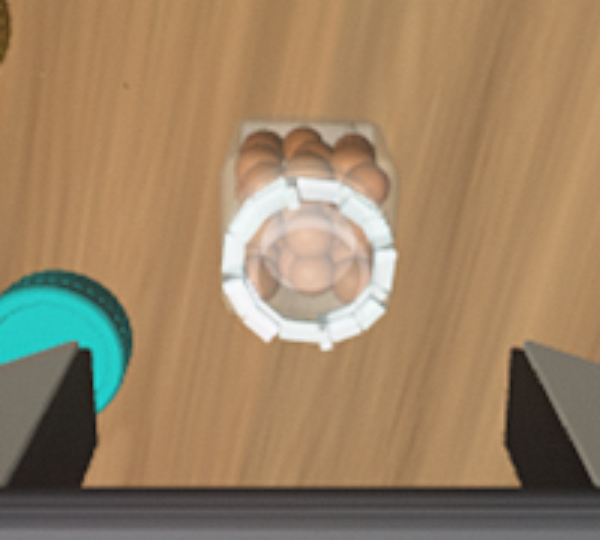

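The hazelnut jar is square to the fingers, neck at about (322,207). The turquoise lid lies clear of the finger path.

```bash
python3 -m pendant '{"dp":[[-0.003,0.002,0.03],[-0.003,0.002,0.08],[-0.003,0.002,0.119],[-0.003,0.002,0.119],[-0.003,0.002,0.119]],"rotation":[[0,0,0],[0,0,0],[0,0,0],[0,0,0],[0,0,0]]}'
python3 -m pendant '{"dp":[[0,0,0],[0,0,0],[0,0,0],[0,0,0],[0,0,0],[0,0,0]],"rotation":[[0,0,0],[0,0,0],[0,0,0],[0,0,0],[0,0,0],[0,0,0]]}' 0.03
python3 -m pendant '{"dp":[[0,0,-0.05],[0,0,-0.1],[0,0,-0.12],[0,0,-0.12]],"rotation":[[0,0,0],[0,0,0],[0,0,0],[0,0,0]]}'
python3 - <<'E'
from h import *
o=get_obs();print(o["tool_pos"],o["tcp_rot"],o["grip_width"])
d=np.array([484,-303,0])-o["tool_pos"]; print((d@R.from_euler('xyz',o['tcp_rot']).as_matrix()).round(1),.197-o["tcp_rot"][2])
E
```

```text
time: 11.88
tool_pos: [591.4, 156.6, 40.9]
tcp_rot: [3.14, 0.0, 1.781]
contact_force: [-0.2, -0.5, 0.3]
grip_width: 74.8
finger_force: 0.0
time: 12.62
tool_pos: [591.0, 157.3, 40.5]
tcp_rot: [3.141, 0.0, 1.782]
contact_force: [-1.7, 0.3, 5.9]
grip_width: 50.1
finger_force: 29.8
time: 13.12
tool_pos: [591.3, 157.4, 160.9]
tcp_rot: [3.139, 0.0, 1.782]
contact_force: [0.3, -0.2, -2.2]
grip_width: 49.8
finger_force: 29.8
[591.26060236 157.41940275 160.93279906] [3.13870378e+00 2.99949488e-04 1.78192784e+00] 49.77045026067337
[-427.7 -201.8  160.5] -1.5849278449345152
```

```bash
python3 -m pendant '{"dp":[[-0.4277,-0.2018,-0.01],[-0.4277,-0.2018,-0.01],[-0.4277,-0.2018,-0.01],[-0.4277,-0.2018,-0.01],[-0.4277,-0.2018,-0.01],[-0.4277,-0.2018,-0.01],[-0.4277,-0.2018,-0.01],[-0.4277,-0.2018,-0.01]],"rotation":[[0,0,1.4],[0,0,1.4],[0,0,1.4],[0,0,1.4],[0,0,1.4],[0,0,1.4],[0,0,1.4],[0,0,1.4]]}'
python3 -m pendant '{"dp":[[0,0,0],[0,0,0],[0,0,0.04],[0,0,0.08],[0,0,0.08],[0,0,0.08]],"rotation":[[0,0,0.185],[0,0,0.185],[0,0,0.185],[0,0,0.185],[0,0,0.185],[0,0,0.185]]}'
python3 - <<'E'
from h import *
o=get_obs();print(o["tool_pos"],o["tcp_rot"])
d=np.array([484,-303,0])-o["tool_pos"]; print((d@R.from_euler('xyz',o['tcp_rot']).as_matrix()).round(1),.197-o["tcp_rot"][2])
c=cap("wrist")
cv2.imwrite("pics/w8.png",cv2.resize(c["bgr"][120:320,220:420],None,fx=3,fy=3))
E
```

```text
time: 14.12
tool_pos: [481.0, -305.6, 167.5]
tcp_rot: [-3.139, 0.002, 0.375]
contact_force: [0.3, 0.9, -2.6]
grip_width: 49.6
finger_force: 29.8
time: 14.88
tool_pos: [483.6, -303.3, 90.7]
tcp_rot: [3.141, -0.001, 0.199]
contact_force: [-0.0, -0.1, -1.2]
grip_width: 50.0
finger_force: 29.8
[ 483.55683871 -303.25968769   90.65502209] [ 3.14063678e+00 -6.97982767e-04  1.99194035e-01]
[ 0.4 -0.3 90.7] -0.0021940348094331985
```

View pics/w8.png

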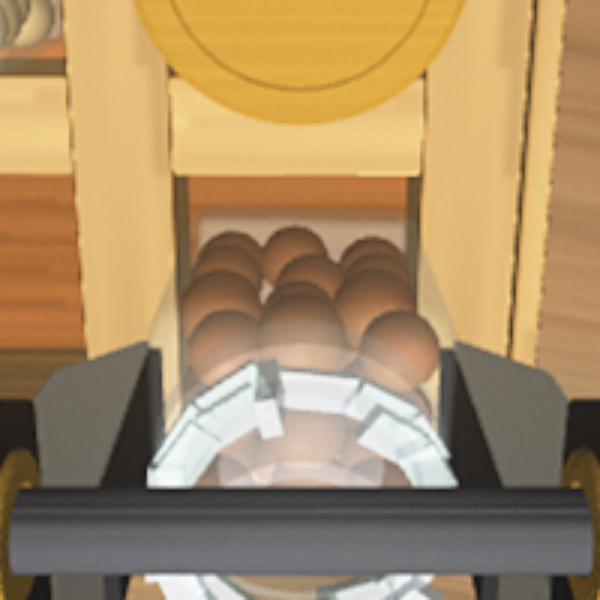

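The cell opening spans u≈278-361 and the jar base u≈286-356, so the jar is centred within about 1 mm.

```bash
python3 -m pendant '{"dp":[[0,-0.001,0],[0,-0.001,0.01],[0,-0.001,0.02],[0,-0.001,0.02]],"rotation":[[0,0,0],[0,0,0],[0,0,0],[0,0,0]]}'
python3 -m pendant '{"dp":[[0,0,0.008],[0,0,0.016],[0,0,0.021],[0,0,0.021],[0,0,0.021]],"rotation":[[0,0,0],[0,0,0],[0,0,0],[0,0,0],[0,0,0]]}'
```

```text
time: 15.42
tool_pos: [482.0, -301.7, 68.4]
tcp_rot: [-3.14, 0.002, 0.197]
contact_force: [-0.1, 0.1, -1.4]
grip_width: 50.3
finger_force: 29.8
time: 16.05
tool_pos: [482.7, -302.3, 48.6]
tcp_rot: [3.141, -0.0, 0.197]
contact_force: [0.0, -0.1, -2.2]
grip_width: 50.0
finger_force: 29.8
```

```bash
python3 -m pendant '{"dp":[[0,0,0],[0,0,0],[0,0,0]],"rotation":[[0,0,0],[0,0,0],[0,0,0]]}' 0.064
python3 -m pendant '{"dp":[[0,0,-0.05],[0,0,-0.1],[0,0,-0.13],[0,0,-0.13],[0,0,-0.13]],"rotation":[[0,0,0],[0,0,0],[0,0,0],[0,0,0],[0,0,0]]}'
cat >> h.py <<'E'
def ring(c,uv,r=38):
    u,v=map(int,uv); m=np.zeros((400,640),np.uint8); s=cv2.inRange(c["hsv"],(60,0,190),(130,45,255)); m[v-r:v+r,u-r:u+r]=s[v-r:v+r,u-r:u+r]
    return cv2.fitEllipse(cv2.convexHull(np.argwhere(m)[:,::-1].astype(np.float32)))
def totool(o,P): return (np.asarray(P)-o["tool_pos"])@R.from_euler('xyz',o['tcp_rot']).as_matrix()
E
python3 - <<'E'
from h import *
o=get_obs();print(o["tool_pos"],o["tcp_rot"])
c=cap("wrist","w9")
for P in [(483,-302.5,88),(545,-210.5,88)]:
    e=ring(c,proj(c,P)[0]); print(proj(c,P),e,cast(c,e[0],86),cast(c,e[0],92))
t=cap("top")
for q in blobs(t,(15,140,100),(28,255,255),80):
    (u,v),(a,b),_=cv2.fitEllipse(q); print(cast(t,(u,v),18)[0].round(1),a,b)
print(totool(o,[453.5,-55.6,18]))
E
```

```text
time: 16.42
tool_pos: [482.8, -302.3, 48.9]
tcp_rot: [3.141, -0.0, 0.197]
contact_force: [0.6, 0.5, 0.3]
grip_width: 63.6
finger_force: 0.0
time: 17.05
tool_pos: [482.2, -301.9, 177.8]
tcp_rot: [-3.141, 0.001, 0.197]
contact_force: [-0.3, -2.0, -0.5]
grip_width: 63.7
finger_force: 0.0
[ 482.22279069 -301.8730186   177.83041906] [-3.14058547e+00  9.15632535e-04  1.96848458e-01]
[[320.22410955 199.3221831 ]] ((320.51837158203125, 198.46913146972656), (54.534427642822266, 55.16522979736328), 63.2310791015625) [[ 483.12474008 -302.72083272   86.        ]] [[ 485.03839868 -302.33392659   92.        ]]
[[214.65181825  98.11336967]] ((214.1136016845703, 97.30330657958984), (60.8265495300293, 66.09447479248047), 134.5206298828125) [[ 545.3548853  -209.43649891   86.        ]] [[ 545.77559979 -211.28754828   92.        ]]
[429.2  57.8  18. ] 21.228771209716797 21.722761154174805
[453.6 -55.7  18. ] 20.800132751464844 21.158740997314453
[462.3 185.1  18. ] 21.15687370300293 22.9442195892334
[ 570.6 -312.6   18. ] 23.257312774658203 23.434165954589844
[  20.14423182 -246.97345875  160.0608692 ]
```

```bash
python3 -m pendant '{"dp":[[0.02,-0.247,0],[0.02,-0.247,0],[0.02,-0.247,0],[0.02,-0.247,0],[0.02,-0.247,0.05],[0.02,-0.247,0.05],[0.02,-0.247,0.05]],"rotation":[[0,0,0],[0,0,0],[0,0,0],[0,0,0],[0,0,0],[0,0,0],[0,0,0]]}' 0.08
python3 - <<'E'
from h import *
o=get_obs();print(o["tool_pos"],o["tcp_rot"])
c=cap("wrist","w10")
for q in blobs(c,(15,140,100),(28,255,255),300):
    (u,v),(a,b),t=cv2.fitEllipse(q); p=cast(c,(u,v),18)[0]; print(round(u),round(v),a,b,p.round(1),totool(o,p).round(1))
E
```

```text
time: 18.02
tool_pos: [454.4, -56.7, 129.2]
tcp_rot: [3.142, 0.0, 0.196]
contact_force: [0.9, 0.7, 0.2]
grip_width: 79.9
finger_force: 0.0
[454.43066536 -56.71916802 129.20156947] [3.14152312e+00 1.97382175e-04 1.95978936e-01]
512 245 14.159337043762207 73.93709564208984 [ 439.4 -242.    18. ] [-50.8 178.8 111.2]
188 194 58.513092041015625 63.30072021484375 [430.4  56.4  18. ] [  -1.6 -115.6  111.2]
318 193 57.96056365966797 59.33839416503906 [453.7 -56.1  18. ] [ -0.5  -0.8 111.2]
36 128 62.657325744628906 75.73113250732422 [463.4 183.1  18. ] [  55.5 -233.5  111.2]
```

View pics/w10.png

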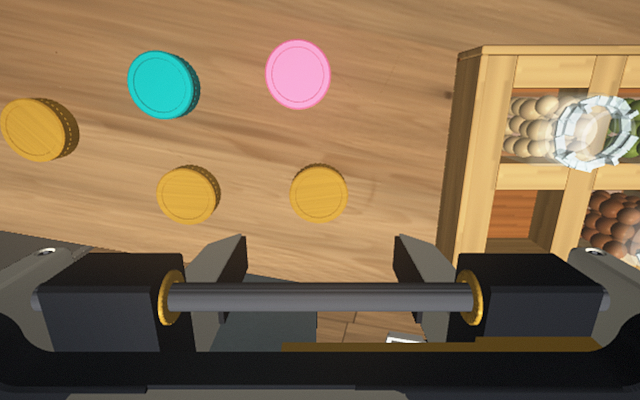

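The brass lids are at (318,193), (188,194) and (36,128). The pink (298,75) and turquoise (163,84) ones are decoys. I'm taking the brass one at (318,193), directly between the fingers.

```bash
python3 -m pendant '{"dp":[[-0.0005,-0.001,0.06],[-0.0005,-0.001,0.11],[-0.0005,-0.001,0.125],[-0.0005,-0.001,0.125],[-0.0005,-0.001,0.125]],"rotation":[[0,0,0],[0,0,0],[0,0,0],[0,0,0],[0,0,0]]}'
python3 -m pendant '{"dp":[[0,0,0],[0,0,0],[0,0,0],[0,0,0],[0,0,0],[0,0,0]],"rotation":[[0,0,0],[0,0,0],[0,0,0],[0,0,0],[0,0,0],[0,0,0]]}' 0.035
python3 -m pendant '{"dp":[[0,0,-0.06],[0,0,-0.11],[0,0,-0.15],[0,0,-0.15],[0,0,-0.15]],"rotation":[[0,0,0],[0,0,0],[0,0,0],[0,0,0],[0,0,0]]}'
python3 - <<'E'
from h import *
o=get_obs();print(o["tool_pos"],o["tcp_rot"]); print(totool(o,[483.5,-302.5,0]),totool(o,[545,-210.2,0]))
E
```

```text
time: 18.7
tool_pos: [454.6, -56.0, 5.0]
tcp_rot: [3.14, -0.002, 0.196]
contact_force: [0.1, 0.3, 0.3]
grip_width: 79.9
finger_force: 0.0
time: 19.45
tool_pos: [453.5, -55.3, 4.0]
tcp_rot: [3.141, -0.0, 0.197]
contact_force: [0.3, 1.2, 5.2]
grip_width: 50.6
finger_force: 30.0
time: 20.08
tool_pos: [452.7, -55.0, 152.9]
tcp_rot: [-3.141, 0.001, 0.197]
contact_force: [0.4, -0.1, -0.1]
grip_width: 50.6
finger_force: 30.0
[452.67560684 -55.02794121 152.88174154] [-3.14099570e+00  1.26283091e-03  1.96754467e-01]
[-17.95493044 248.81439778 152.75603399] [ 60.40193037 170.31764849 152.7039414 ]
```

```bash
python3 -m pendant '{"dp":[[-0.018,0.249,0],[-0.018,0.249,0],[-0.018,0.249,0],[-0.018,0.249,0],[-0.018,0.249,0],[-0.018,0.249,0.025],[-0.018,0.249,0.025],[-0.018,0.249,0.025]],"rotation":[[0,0,0],[0,0,0],[0,0,0],[0,0,0],[0,0,0],[0,0,0],[0,0,0],[0,0,0]]}'
cat >> h.py <<'E'
from scipy.optimize import least_squares
def lidinhand(c,tz,r=26):
    m=cv2.inRange(c["hsv"],(15,100,60),(30,255,255)); m[:215]=0; m[278:]=0; m[:,:245]=0; m[:,395:]=0
    k=max(cv2.findContours(m,cv2.RETR_EXTERNAL,cv2.CHAIN_APPROX_NONE)[0],key=cv2.contourArea)[:,0]
    t=np.array([k[k[:,0]==u][:,1].min() for u in np.unique(k[:,0])]); u=np.unique(k[:,0])
    P=np.array([tool_at(c,(a,b-.5),tz)[:2] for a,b in zip(u,t) if b<262])
    f=least_squares(lambda p:np.hypot(*(P-p).T)-r,[0,0],loss="soft_l1"); return f.x,np.abs(f.fun).mean(),len(P),P[::8].round(1).tolist()
E
python3 - <<'E'
from h import *
o=get_obs();print(o["tool_pos"],o["tcp_rot"],totool(o,[483.5,-302.5,90]))
c=cap("wrist","w11")
print(lidinhand(c,-15.6))
E
```

```text
time: 21.08
tool_pos: [484.4, -302.1, 128.6]
tcp_rot: [-3.141, 0.001, 0.198]
contact_force: [-0.5, 0.6, -0.5]
grip_width: 50.9
finger_force: 30.0
[ 484.36324633 -302.10447652  128.6060946 ] [-3.14078364e+00  5.90191269e-04  1.97577963e-01] [-0.90130591  0.24961084 38.60644396]
(array([ 5.05616738, -0.21219719]), np.float64(5.520832217195456), 150, [[25.1, -35.2], [25.1, -31.3], [27.7, -27.4], [27.7, -23.6], [27.6, -19.8], [27.6, -16.0], [26.1, -12.2], [27.6, -8.4], [27.6, -4.6], [27.6, -0.8], [27.6, 3.0], [27.6, 6.8], [27.6, 10.6], [25.6, 14.5], [27.6, 18.2], [27.6, 22.0], [27.6, 25.8], [27.6, 29.6], [27.6, 33.4]])
```

View pics/w11.png

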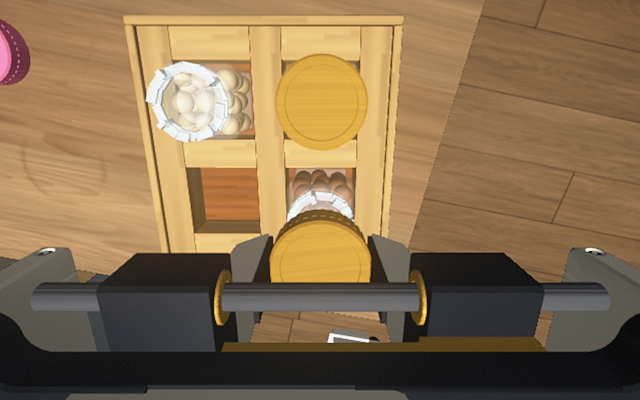

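The lid is held centrally, with its disc's far edge at (320,221). The hazelnut neck shows just behind it at (320,205).

Run:
```python
from h import *
c=cap("wrist"); 
for uv in [(320,220),(320,222),(270,268),(371,268)]: print(tool_at(c,uv,-15.6).round(1))
print(c["hsv"][206:230:2,320].tolist())
```

```text
[ 24.8   0.7 -15.6]
[ 23.8   0.7 -15.6]
[ -1.  -24.5 -15.6]
[ -1.1  26.3 -15.6]
[[11, 39, 203], [15, 51, 216], [17, 183, 110], [18, 160, 118], [18, 156, 113], [19, 166, 144], [17, 162, 110], [18, 175, 169], [19, 175, 192], [20, 172, 210], [20, 173, 221], [20, 170, 221]]
```

```bash
python3 -m pendant '{"dp":[[-0.0005,0,0.015],[-0.0005,0,0.025],[-0.0005,0,0.03],[-0.0005,0,0.03],[-0.0005,0,0.03]],"rotation":[[0,0,0],[0,0,0],[0,0,0],[0,0,0],[0,0,0]]}'
python3 -m pendant '{"dp":[[0,0,0.001],[0,0,0.002],[0,0,0.002]],"rotation":[[0,0,0],[0,0,0],[0,0,0]]}'
python3 -m pendant '{"dp":[[0,0,0.001],[0,0,0.002],[0,0,0.002]],"rotation":[[0,0,0],[0,0,0],[0,0,0]]}'
```

```text
time: 21.8
tool_pos: [484.0, -303.2, 98.9]
tcp_rot: [3.141, -0.0, 0.197]
contact_force: [0.4, -1.0, -0.9]
grip_width: 50.8
finger_force: 30.0
time: 22.18
tool_pos: [484.0, -303.0, 96.8]
tcp_rot: [3.141, -0.0, 0.197]
contact_force: [1.1, -0.1, -1.7]
grip_width: 51.0
finger_force: 30.0
time: 22.55
tool_pos: [483.8, -302.9, 94.6]
tcp_rot: [-3.141, 0.0, 0.197]
contact_force: [0.9, 0.9, -0.7]
grip_width: 50.9
finger_force: 30.0
```

```bash
python3 -m pendant '{"dp":[[0,0,0.001],[0,0,0.001],[0,0,0.001]],"rotation":[[0,0,0],[0,0,0],[0,0,0]]}'
python3 -m pendant '{"dp":[[0,0,0.001],[0,0,0.001],[0,0,0.001]],"rotation":[[0,0,0],[0,0,0],[0,0,0]]}'
python3 -m pendant '{"dp":[[0,0,0.001],[0,0,0.001],[0,0,0.001]],"rotation":[[0,0,0],[0,0,0],[0,0,0]]}'
```

```text
time: 22.92
tool_pos: [483.9, -303.0, 93.9]
tcp_rot: [3.141, -0.0, 0.197]
contact_force: [0.8, 1.4, 1.0]
grip_width: 50.7
finger_force: 30.0
time: 23.3
tool_pos: [484.2, -302.9, 93.5]
tcp_rot: [3.141, -0.001, 0.197]
contact_force: [0.9, 3.6, 6.9]
grip_width: 50.6
finger_force: 30.0
time: 23.68
tool_pos: [484.3, -302.9, 93.3]
tcp_rot: [3.141, -0.001, 0.197]
contact_force: [-0.2, 5.3, 11.4]
grip_width: 50.4
finger_force: 30.0
```

```bash
python3 -m pendant '{"dp":[[0,0,0],[0,0,-0.0005],[0,0,-0.0005]],"rotation":[[0,0,-0.1],[0,0,-0.2],[0,0,-0.2]]}'
python3 -m pendant '{"dp":[[0,0,0],[0,0,-0.0005],[0,0,-0.0005]],"rotation":[[0,0,-0.1],[0,0,-0.2],[0,0,-0.2]]}'
```

```text
time: 24.05
tool_pos: [484.7, -303.5, 93.7]
tcp_rot: [3.139, -0.001, 0.398]
contact_force: [0.7, 2.2, 9.8]
grip_width: 50.7
finger_force: 30.0
time: 24.42
tool_pos: [484.9, -303.3, 94.6]
tcp_rot: [3.139, -0.001, 0.598]
contact_force: [-0.0, 3.5, 13.0]
grip_width: 50.5
finger_force: 30.0
```

```bash
python3 -m pendant '{"dp":[[0,0,0],[0,0,-0.001],[0,0,-0.001]],"rotation":[[0,0,-0.1],[0,0,-0.2],[0,0,-0.2]]}'
python3 -m pendant '{"dp":[[0,0,0],[0,0,-0.001],[0,0,-0.001]],"rotation":[[0,0,-0.1],[0,0,-0.2],[0,0,-0.2]]}'
```

```text
time: 24.8
tool_pos: [484.7, -303.3, 95.7]
tcp_rot: [3.139, -0.001, 0.798]
contact_force: [0.4, 3.8, 12.3]
grip_width: 50.5
finger_force: 30.0
time: 25.18
tool_pos: [484.2, -303.2, 95.3]
tcp_rot: [3.14, 0.0, 0.996]
contact_force: [0.6, 2.7, 5.6]
grip_width: 50.7
finger_force: 30.0
```

```bash
python3 -m pendant '{"dp":[[0,0,0.001],[0,0,0.002],[0,0,0.002]],"rotation":[[0,0,0],[0,0,0],[0,0,0]]}'
python3 -m pendant '{"dp":[[0,0,0],[0,0,0],[0,0,0]],"rotation":[[0,0,-0.1],[0,0,-0.1],[0,0,-0.1]]}'
```

```text
time: 25.55
tool_pos: [483.5, -303.1, 92.3]
tcp_rot: [-3.141, 0.0, 0.995]
contact_force: [1.1, -0.2, -0.1]
grip_width: 50.7
finger_force: 30.0
time: 25.92
tool_pos: [483.6, -303.0, 92.4]
tcp_rot: [-3.141, 0.0, 1.094]
contact_force: [-0.0, 0.8, -0.2]
grip_width: 50.8
finger_force: 30.0
```

```bash
python3 -m pendant '{"dp":[[0,0,0.001],[0,0,0.002],[0,0,0.002]],"rotation":[[0,0,0],[0,0,0],[0,0,0]]}'
python3 -m pendant '{"dp":[[0,0,0.001],[0,0,0.001],[0,0,0.001]],"rotation":[[0,0,0],[0,0,0],[0,0,0]]}'
```

```text
time: 26.3
tool_pos: [483.8, -303.0, 90.6]
tcp_rot: [-3.141, 0.0, 1.096]
contact_force: [-0.1, -0.1, -0.1]
grip_width: 50.9
finger_force: 30.0
time: 26.68
tool_pos: [483.9, -303.1, 90.1]
tcp_rot: [3.141, 0.0, 1.097]
contact_force: [-0.6, 1.4, 4.0]
grip_width: 51.0
finger_force: 30.0
```

```bash
python3 -m pendant '{"dp":[[0,0,0],[0,0,0.0003],[0,0,0.0006]],"rotation":[[0,0,0.1],[0,0,0.2],[0,0,0.2]]}'
python3 -m pendant '{"dp":[[0,0,0.0004],[0,0,0.0008],[0,0,0.0008]],"rotation":[[0,0,0.1],[0,0,0.2],[0,0,0.2]]}'
python3 -c "
from h import *
print(get_obs()['moment'])"
python3 -m pendant '{"dp":[[0,0,0.0004],[0,0,0.0008],[0,0,0.0008]],"rotation":[[0,0,0.1],[0,0,0.2],[0,0,0.2]]}'
python3 -c "
from h import *
print(get_obs()['moment'])"
```

```text
time: 27.05
tool_pos: [484.2, -303.4, 89.6]
tcp_rot: [3.14, 0.0, 0.897]
contact_force: [-0.5, -0.2, 7.3]
grip_width: 50.9
finger_force: 30.0
time: 27.42
tool_pos: [484.2, -303.2, 88.6]
tcp_rot: [3.141, -0.0, 0.699]
contact_force: [0.1, 1.1, 4.0]
grip_width: 50.6
finger_force: 30.0
[ 0.02034311 -0.0325812  -0.07092157]
time: 27.8
tool_pos: [484.0, -303.1, 87.6]
tcp_rot: [3.141, -0.0, 0.5]
contact_force: [0.7, -0.6, 4.1]
grip_width: 50.6
finger_force: 30.0
[-0.03396872  0.02143351 -0.02198491]
```

```bash
python3 -m pendant '{"dp":[[0,0,0.0004],[0,0,0.0008],[0,0,0.0008]],"rotation":[[0,0,0.1],[0,0,0.2],[0,0,0.2]]}'
python3 -c "
from h import *
print(get_obs()['moment'])"
python3 -m pendant '{"dp":[[0,0,0.0002],[0,0,0.0004],[0,0,0.0004]],"rotation":[[0,0,0.05],[0,0,0.1],[0,0,0.1]]}'
python3 -c "
from h import *
print(get_obs()['moment'])"
```

```text
time: 28.18
tool_pos: [484.1, -302.9, 86.7]
tcp_rot: [3.141, -0.0, 0.301]
contact_force: [0.8, 0.1, 2.2]
grip_width: 50.5
finger_force: 30.0
[ 0.06763599 -0.14637055 -0.03191248]
time: 28.55
tool_pos: [484.1, -303.2, 86.5]
tcp_rot: [3.141, -0.001, 0.201]
contact_force: [1.2, -0.7, 4.1]
grip_width: 50.9
finger_force: 30.0
[-0.00347371 -0.20251074  0.01607786]
```

```bash
for i in 1; do python3 -m pendant '{"dp":[[0,0,0.0001],[0,0,0.0003],[0,0,0.0003]],"rotation":[[0,0,0.05],[0,0,0.1],[0,0,0.1]]}'; done
python3 -c "
from h import *
print(get_obs()['moment'])"
python3 -m pendant '{"dp":[[0,0,0],[0,0,0],[0,0,0]],"rotation":[[0,0,0.05],[0,0,0.1],[0,0,0.1]]}'
python3 -c "
from h import *
print(get_obs()['moment'])"
```

```text
time: 28.92
tool_pos: [484.1, -303.3, 86.5]
tcp_rot: [3.141, -0.001, 0.1]
contact_force: [1.5, 0.2, 5.4]
grip_width: 50.8
finger_force: 30.0
[0.01440657 0.04492537 0.06249467]
time: 29.3
tool_pos: [484.5, -303.2, 86.5]
tcp_rot: [3.141, -0.001, 0.001]
contact_force: [2.5, 1.1, 5.8]
grip_width: 50.6
finger_force: 30.0
[ 0.08982245 -0.29147064  0.34247978]
```

The stop is reached: moment 0.34 N m, and the lid's lower edge is about 82.5 mm. Releasing and going for the second lid.

```bash
python3 -m pendant '{"dp":[[0,0,0],[0,0,0],[0,0,0]],"rotation":[[0,0,0],[0,0,0],[0,0,0]]}' 0.066
python3 -m pendant '{"dp":[[0,0,-0.05],[0,0,-0.09],[0,0,-0.09],[0,0,-0.09]],"rotation":[[0,0,0],[0,0,0],[0,0,0],[0,0,0]]}'
python3 - <<'E'
from h import *
o=get_obs();print(o["tool_pos"],o["tcp_rot"])
c=cap("wrist","w12")
for P in [(483.7,-302.8,102)]: print(proj(c,P))
for q in blobs(c,(15,140,100),(28,255,255),300):
    (u,v),(a,b),t=cv2.fitEllipse(q); print(round(u),round(v),a,b,cast(c,(u,v),102)[0].round(1))
e=ring(c,proj(c,(545,-210.5,88))[0]); print(e,cast(c,e[0],86),cast(c,e[0],92))
t=cap("top")
for q in blobs(t,(15,140,100),(28,255,255),80):
    (u,v),(a,b),_=cv2.fitEllipse(q); print(cast(t,(u,v),18)[0].round(1),a,b)
print(totool(o,[430,57.5,18]))
E
```

```text
time: 29.68
tool_pos: [483.5, -302.8, 85.6]
tcp_rot: [-3.141, 0.001, -0.002]
contact_force: [0.0, -0.6, 0.4]
grip_width: 66.0
finger_force: 0.0
time: 30.18
tool_pos: [483.4, -302.7, 175.3]
tcp_rot: [-3.141, 0.001, -0.003]
contact_force: [-0.6, 0.6, -0.5]
grip_width: 66.2
finger_force: 0.0
[ 483.37214988 -302.67601705  175.28832623] [-3.14084182e+00  1.05155799e-03 -2.89574887e-03]
[[319.40096403 206.59436236]]
7 228 18.836347579956055 41.647029876708984 [466.8 -58.4 102. ]
320 203 64.88609313964844 86.1922378540039 [ 486.6 -302.9  102. ]
298 101 74.63017272949219 78.75797271728516 [ 561.2 -288.3  102. ]
((195.39407348632812, 122.9238052368164), (59.685909271240234, 65.81192779541016), 125.36014556884766) [[ 545.28359359 -209.37889121   86.        ]] [[ 545.77624529 -211.66221669   92.        ]]
[429.3  57.9  18. ] 21.086523056030273 21.891481399536133
[462.3 185.   18. ] 21.538557052612305 22.920133590698242
[ 572.1 -312.8   18. ] 21.58896255493164 24.284353256225586
[ -54.24947609 -359.90171334  157.61572981]
```

```bash
python3 -m pendant '{"dp":[[-0.054,-0.36,0],[-0.054,-0.36,0],[-0.054,-0.36,0],[-0.054,-0.36,0],[-0.054,-0.36,0],[-0.054,-0.36,0],[-0.054,-0.36,0],[-0.054,-0.36,0]],"rotation":[[0,0,-1.4],[0,0,-1.4],[0,0,-1.4],[0,0,-1.4],[0,0,-1.4],[0,0,-1.4],[0,0,-1.4],[0,0,-1.4]]}' 0.08
python3 -m pendant '{"dp":[[0,0,0],[0,0,0.045],[0,0,0.045],[0,0,0.045]],"rotation":[[0,0,-0.37],[0,0,-0.37],[0,0,-0.37],[0,0,-0.37]]}'
python3 - <<'E'
from h import *
o=get_obs();print(o["tool_pos"],o["tcp_rot"])
c=cap("wrist","w13")
for q in blobs(c,(15,140,100),(28,255,255),300):
    (u,v),(a,b),t=cv2.fitEllipse(q); p=cast(c,(u,v),18)[0]; print(round(u),round(v),a,b,p.round(1),totool(o,p).round(1))
E
```

```text
time: 31.28
tool_pos: [430.2, 58.1, 175.0]
tcp_rot: [-3.139, 0.0, 1.403]
contact_force: [0.0, 0.5, 0.4]
grip_width: 80.3
finger_force: 0.0
time: 31.78
tool_pos: [431.2, 57.1, 131.5]
tcp_rot: [-3.141, -0.0, 1.763]
contact_force: [-0.1, 0.0, -0.5]
grip_width: 80.2
finger_force: 0.0
[431.24110858  57.13204275 131.45622349] [-3.14125299e+00 -2.14574864e-05  1.76323811e+00]
522 344 12.711334228515625 467.7811584472656 [669. -65.  18.] [-165.3  210.   113.4]
469 297 24.67677879333496 52.232215881347656 [596.6 -22.   18. ] [-109.3  147.2  113.4]
316 188 57.92066955566406 58.81608963012695 [427.4  59.5  18. ] [  3.1  -3.3 113.5]
390 40 66.95370483398438 75.8436279296875 [460.7 186.6  18. ] [121.4  53.7 113.4]
```

```bash
python3 -m pendant '{"dp":[[0.0025,-0.003,0.06],[0.0025,-0.003,0.11],[0.0025,-0.003,0.127],[0.0025,-0.003,0.127],[0.0025,-0.003,0.127]],"rotation":[[0,0,0],[0,0,0],[0,0,0],[0,0,0],[0,0,0]]}'
python3 -m pendant '{"dp":[[0,0,0],[0,0,0],[0,0,0],[0,0,0],[0,0,0],[0,0,0]],"rotation":[[0,0,0],[0,0,0],[0,0,0],[0,0,0],[0,0,0],[0,0,0]]}' 0.035
python3 -m pendant '{"dp":[[0,0,-0.06],[0,0,-0.11],[0,0,-0.15],[0,0,-0.15],[0,0,-0.15]],"rotation":[[0,0,0],[0,0,0],[0,0,0],[0,0,0],[0,0,0]]}'
python3 - <<'E'
from h import *
o=get_obs();print(o["tool_pos"],o["tcp_rot"]); print(totool(o,[545.2,-210.3,0]))
c=cap("wrist","w14")
print(c["hsv"][206:234:2,320].tolist())
for v in (217,219,221): print(v,tool_at(c,(320,v),-15.6).round(1))
E
```

```text
time: 32.45
tool_pos: [428.9, 59.0, 5.3]
tcp_rot: [3.139, 0.001, 1.766]
contact_force: [-0.2, -0.1, -0.1]
grip_width: 79.8
finger_force: 0.0
time: 33.2
tool_pos: [427.8, 59.0, 4.2]
tcp_rot: [3.141, 0.0, 1.767]
contact_force: [-0.3, -1.3, 5.5]
grip_width: 50.3
finger_force: 30.0
time: 33.83
tool_pos: [426.9, 59.0, 153.2]
tcp_rot: [-3.14, -0.0, 1.767]
contact_force: [1.2, -0.3, -0.6]
grip_width: 50.2
finger_force: 30.0
[426.94836845  59.03045084 153.22307814] [-3.14028589e+00 -2.05973293e-04  1.76676592e+00]
[-287.23252119   63.74491641  153.08075055]
[[17, 118, 211], [18, 178, 142], [18, 174, 145], [18, 171, 143], [19, 175, 147], [17, 167, 134], [21, 177, 242], [21, 174, 240], [22, 167, 240], [22, 167, 240], [22, 169, 239], [23, 170, 240], [21, 174, 234], [23, 168, 240]]
217 [ 25.6   0.2 -15.6]
219 [ 24.5   0.2 -15.6]
221 [ 23.5   0.2 -15.6]
```

```bash
python3 -m pendant '{"dp":[[-0.287,0.064,0],[-0.287,0.064,0],[-0.287,0.064,0],[-0.287,0.064,0],[-0.287,0.064,0],[-0.287,0.064,0],[-0.287,0.064,0],[-0.287,0.064,0.025]],"rotation":[[0,0,0],[0,0,0],[0,0,0],[0,0,0],[0,0,0],[0,0,0],[0,0,0],[0,0,0]]}'
python3 -m pendant '{"dp":[[0,0,0],[0,0,0],[0,0,0]],"rotation":[[0,0,0],[0,0,0],[0,0,0]]}'
python3 - <<'E'
from h import *
o=get_obs();print(o["tool_pos"],o["tcp_rot"]); print(totool(o,[545,-210.2,0]))
E
```

```text
time: 34.88
tool_pos: [546.8, -209.0, 129.9]
tcp_rot: [3.139, 0.001, 1.768]
contact_force: [-0.4, 0.4, -0.6]
grip_width: 50.3
finger_force: 30.0
time: 35.25
tool_pos: [546.7, -209.8, 130.0]
tcp_rot: [3.14, 0.001, 1.767]
contact_force: [0.0, 0.1, -0.4]
grip_width: 50.6
finger_force: 30.0
[ 546.68578043 -209.7980299   130.02493828] [3.14040034e+00 1.06023922e-03 1.76742963e+00]
[ 7.29820718e-02 -1.88685733e+00  1.30022777e+02]
```

```bash
python3 -m pendant '{"dp":[[0.0005,-0.002,0.015],[0.0005,-0.002,0.025],[0.0005,-0.002,0.033],[0.0005,-0.002,0.033],[0.0005,-0.002,0.033]],"rotation":[[0,0,0],[0,0,0],[0,0,0],[0,0,0],[0,0,0]]}'
python3 -m pendant '{"dp":[[0,0,0.001],[0,0,0.0015],[0,0,0.0015]],"rotation":[[0,0,0],[0,0,0],[0,0,0]]}'
python3 -m pendant '{"dp":[[0,0,0.001],[0,0,0.001],[0,0,0.001]],"rotation":[[0,0,0],[0,0,0],[0,0,0]]}'
```

```text
time: 35.88
tool_pos: [544.3, -209.9, 95.9]
tcp_rot: [3.142, -0.0, 1.767]
contact_force: [0.0, 0.4, 0.2]
grip_width: 50.4
finger_force: 30.0
time: 36.25
tool_pos: [544.4, -210.0, 94.6]
tcp_rot: [3.141, 0.001, 1.767]
contact_force: [0.6, 0.4, 0.7]
grip_width: 50.4
finger_force: 30.0
time: 36.62
tool_pos: [544.3, -210.1, 93.5]
tcp_rot: [3.141, 0.0, 1.767]
contact_force: [1.1, -0.2, 0.9]
grip_width: 50.6
finger_force: 30.0
```

```bash
python3 -m pendant '{"dp":[[0,0,0.001],[0,0,0.001],[0,0,0.001]],"rotation":[[0,0,0],[0,0,0],[0,0,0]]}'
python3 -m pendant '{"dp":[[0,0,0.001],[0,0,0.001],[0,0,0.001]],"rotation":[[0,0,0],[0,0,0],[0,0,0]]}'
```

```text
time: 37.0
tool_pos: [544.5, -210.3, 93.1]
tcp_rot: [3.141, 0.001, 1.767]
contact_force: [1.2, -1.3, 4.7]
grip_width: 50.2
finger_force: 30.0
time: 37.38
tool_pos: [544.6, -210.5, 92.9]
tcp_rot: [3.14, 0.002, 1.767]
contact_force: [-1.5, 0.1, 10.1]
grip_width: 50.1
finger_force: 30.0
```

Riding on the threads at 93. Turning back.

```bash
python3 -m pendant '{"dp":[[0,0,0],[0,0,-0.0005],[0,0,-0.0007]],"rotation":[[0,0,-0.1],[0,0,-0.2],[0,0,-0.2]]}'
python3 -m pendant '{"dp":[[0,0,0],[0,0,-0.0005],[0,0,-0.0007]],"rotation":[[0,0,-0.1],[0,0,-0.2],[0,0,-0.2]]}'
python3 -m pendant '{"dp":[[0,0,0],[0,0,-0.0005],[0,0,-0.0008]],"rotation":[[0,0,-0.1],[0,0,-0.2],[0,0,-0.2]]}'
```

```text
time: 37.75
tool_pos: [544.6, -210.3, 93.2]
tcp_rot: [3.141, 0.002, 1.968]
contact_force: [0.9, -0.2, 6.8]
grip_width: 50.5
finger_force: 30.0
time: 38.12
tool_pos: [544.9, -210.2, 94.1]
tcp_rot: [3.14, 0.002, 2.168]
contact_force: [0.9, 0.7, 7.9]
grip_width: 50.4
finger_force: 30.0
time: 38.5
tool_pos: [544.9, -210.2, 95.1]
tcp_rot: [3.141, 0.003, 2.368]
contact_force: [0.4, 0.5, 8.1]
grip_width: 50.3
finger_force: 30.0
```

```bash
python3 -m pendant '{"dp":[[0,0,0],[0,0,-0.0005],[0,0,-0.0008]],"rotation":[[0,0,-0.1],[0,0,-0.2],[0,0,-0.2]]}'
python3 -m pendant '{"dp":[[0,0,0],[0,0,0],[0,0,0]],"rotation":[[0,0,-0.1],[0,0,-0.15],[0,0,-0.15]]}'
python3 -m pendant '{"dp":[[0,0,0.0005],[0,0,0.001],[0,0,0.001]],"rotation":[[0,0,0],[0,0,0],[0,0,0]]}'
```

```text
time: 38.88
tool_pos: [545.0, -210.3, 96.1]
tcp_rot: [3.141, 0.003, 2.568]
contact_force: [0.9, 0.7, 10.5]
grip_width: 50.6
finger_force: 30.0
time: 39.25
tool_pos: [544.2, -210.1, 94.8]
tcp_rot: [-3.141, 0.0, 2.717]
contact_force: [0.7, -0.4, 4.1]
grip_width: 50.4
finger_force: 30.0
time: 39.62
tool_pos: [544.0, -209.9, 93.4]
tcp_rot: [-3.141, -0.0, 2.716]
contact_force: [0.6, 0.1, 2.7]
grip_width: 50.4
finger_force: 30.0
```

```bash
python3 -m pendant '{"dp":[[0,0,0],[0,0,0.001],[0,0,0.002]],"rotation":[[0,0,-0.08],[0,0,-0.08],[0,0,-0.08]]}'
python3 -m pendant '{"dp":[[0,0,0.001],[0,0,0.001],[0,0,0.001]],"rotation":[[0,0,0],[0,0,0],[0,0,0]]}'
python3 -m pendant '{"dp":[[0,0,0.001],[0,0,0.001],[0,0,0.001]],"rotation":[[0,0,0],[0,0,0],[0,0,0]]}'
```

```text
time: 40.0
tool_pos: [543.7, -209.6, 90.8]
tcp_rot: [3.141, -0.002, 2.795]
contact_force: [-1.1, -1.1, -0.7]
grip_width: 50.2
finger_force: 30.0
time: 40.38
tool_pos: [544.1, -209.9, 90.5]
tcp_rot: [-3.142, -0.0, 2.797]
contact_force: [0.0, 0.1, -0.3]
grip_width: 50.5
finger_force: 30.0
time: 40.75
tool_pos: [544.3, -210.0, 90.2]
tcp_rot: [-3.141, 0.001, 2.797]
contact_force: [-0.9, 0.8, 4.9]
grip_width: 49.9
finger_force: 30.0
```

Seated in the gaps at 90.2. Screwing forward.

```bash
python3 -m pendant '{"dp":[[0,0,0],[0,0,0.0003],[0,0,0.0006]],"rotation":[[0,0,0.1],[0,0,0.2],[0,0,0.2]]}'
python3 -m pendant '{"dp":[[0,0,0.0004],[0,0,0.0008],[0,0,0.0008]],"rotation":[[0,0,0.1],[0,0,0.2],[0,0,0.2]]}'
python3 -m pendant '{"dp":[[0,0,0.0004],[0,0,0.0008],[0,0,0.0008]],"rotation":[[0,0,0.1],[0,0,0.2],[0,0,0.2]]}'
python3 -m pendant '{"dp":[[0,0,0.0004],[0,0,0.0008],[0,0,0.0008]],"rotation":[[0,0,0.1],[0,0,0.2],[0,0,0.2]]}'
python3 -c "
from h import *
print(get_obs()['moment'])"
```

```text
time: 41.12
tool_pos: [544.6, -210.2, 89.5]
tcp_rot: [-3.142, 0.002, 2.597]
contact_force: [-1.1, 0.5, 6.3]
grip_width: 50.2
finger_force: 30.0
time: 41.5
tool_pos: [544.6, -210.1, 88.6]
tcp_rot: [3.141, 0.001, 2.399]
contact_force: [0.3, 0.7, 5.2]
grip_width: 50.0
finger_force: 30.0
time: 41.88
tool_pos: [544.4, -210.0, 87.6]
tcp_rot: [3.141, 0.001, 2.2]
contact_force: [-0.4, -0.0, 5.6]
grip_width: 50.1
finger_force: 30.0
time: 42.25
tool_pos: [544.4, -209.9, 86.6]
tcp_rot: [3.141, 0.0, 2.001]
contact_force: [0.8, 0.1, 4.0]
grip_width: 50.4
finger_force: 30.0
[ 0.11065809 -0.19834568 -0.0363997 ]
```

```bash
python3 -m pendant '{"dp":[[0,0,0.0002],[0,0,0.0004],[0,0,0.0004]],"rotation":[[0,0,0.05],[0,0,0.1],[0,0,0.1]]}'
python3 -m pendant '{"dp":[[0,0,0.0002],[0,0,0.0003],[0,0,0.0003]],"rotation":[[0,0,0.05],[0,0,0.1],[0,0,0.1]]}'
python3 -c "
from h import *
print(get_obs()['moment'])"
python3 -m pendant '{"dp":[[0,0,0],[0,0,0],[0,0,0]],"rotation":[[0,0,0.05],[0,0,0.07],[0,0,0.07]]}'
python3 -c "
from h import *
print(get_obs()['moment'])"
```

```text
time: 42.62
tool_pos: [544.6, -210.0, 86.6]
tcp_rot: [3.141, 0.001, 1.901]
contact_force: [-0.3, 0.5, 5.6]
grip_width: 50.1
finger_force: 30.0
time: 43.0
tool_pos: [544.8, -210.2, 86.6]
tcp_rot: [3.14, 0.001, 1.801]
contact_force: [-0.7, 1.1, 7.5]
grip_width: 50.2
finger_force: 30.0
[ 0.07091832 -0.1058066   0.02108812]
time: 43.38
tool_pos: [544.8, -210.3, 86.6]
tcp_rot: [3.14, 0.001, 1.732]
contact_force: [0.6, -0.4, 7.4]
grip_width: 50.1
finger_force: 30.0
[ 0.00230998 -0.12849176 -0.03320547]
```

```bash
for k in 1 ; do python3 -m pendant '{"dp":[[0,0,0],[0,0,0],[0,0,0]],"rotation":[[0,0,0.05],[0,0,0.07],[0,0,0.07]]}'; python3 -c "
from h import *
print(get_obs()['moment'])"; done
python3 -m pendant '{"dp":[[0,0,0],[0,0,0],[0,0,0]],"rotation":[[0,0,0.04],[0,0,0.06],[0,0,0.06]]}'; python3 -c "
from h import *
print(get_obs()['moment'])"
```

```text
time: 43.75
tool_pos: [544.9, -210.3, 86.6]
tcp_rot: [3.14, 0.001, 1.662]
contact_force: [0.5, 0.4, 6.6]
grip_width: 50.4
finger_force: 30.0
[ 0.00613608 -0.15013989  0.14100283]
time: 44.12
tool_pos: [545.0, -210.2, 86.6]
tcp_rot: [3.14, 0.002, 1.604]
contact_force: [1.1, 0.2, 7.5]
grip_width: 50.5
finger_force: 30.0
[ 0.15360583 -0.33930864  0.89074401]
```

The stop is firm at the same height, 86.6. Releasing and inspecting.

```bash
python3 -m pendant '{"dp":[[0,0,0],[0,0,0],[0,0,0]],"rotation":[[0,0,-0.03],[0,0,-0.03],[0,0,-0.03]]}'
python3 -m pendant '{"dp":[[0,0,0],[0,0,0],[0,0,0]],"rotation":[[0,0,0],[0,0,0],[0,0,0]]}' 0.066
python3 -m pendant '{"dp":[[0,0,-0.05],[0,0,-0.1],[0,0,-0.15],[-0.08,0,-0.15],[-0.08,0,-0.15],[-0.08,0,-0.15]],"rotation":[[0,0,0],[0,0,0],[0,0,0],[0,0,0],[0,0,0],[0,0,0]]}'
python3 - <<'E'
from h import *
o=get_obs();print(o["tool_pos"],o["tcp_rot"])
c=cap("wrist"); s=cap("scene")
for q in blobs(c,(15,160,100),(28,255,255),300):
    (u,v),(a,b),t=cv2.fitEllipse(q); print(round(u),round(v),a,b,cast(c,(u,v),102)[0].round(1))
b=cv2.resize(s["bgr"][125:225,325:445],None,fx=3.2,fy=3.2,interpolation=cv2.INTER_CUBIC)
a=cv2.resize(c["bgr"][:,180:500][:320],(400,320)); b=b[:320,:384]; cv2.imwrite("pics/w15.png",np.hstack([a,b]))
E
```

```text
time: 44.5
tool_pos: [545.0, -210.1, 86.6]
tcp_rot: [3.14, 0.001, 1.633]
contact_force: [0.2, 0.6, 7.2]
grip_width: 50.3
finger_force: 30.0
time: 44.88
tool_pos: [543.8, -209.8, 85.3]
tcp_rot: [-3.141, -0.0, 1.628]
contact_force: [-0.7, 0.1, -0.8]
grip_width: 66.0
finger_force: 0.0
time: 45.62
tool_pos: [548.1, -290.5, 234.7]
tcp_rot: [-3.14, -0.001, 1.625]
contact_force: [-0.4, 0.9, 0.1]
grip_width: 65.7
finger_force: 0.0
[ 548.0717462  -290.5193697   234.66234723] [-3.14011453e+00 -1.38852599e-03  1.62506868e+00]
444 298 21.105558395385742 51.88917541503906 [ 685.7 -405.8  102. ]
252 193 53.062278747558594 53.98431396484375 [ 484.1 -301.4  102. ]
333 182 53.33693313598633 54.18754959106445 [ 559.9 -286.3  102. ]
322 96 58.25832748413086 61.30272674560547 [ 545.2 -210.4  102. ]
627 79 27.782323837280273 63.374473571777344 [ 803.6 -182.1  102. ]
```

View pics/w15.png

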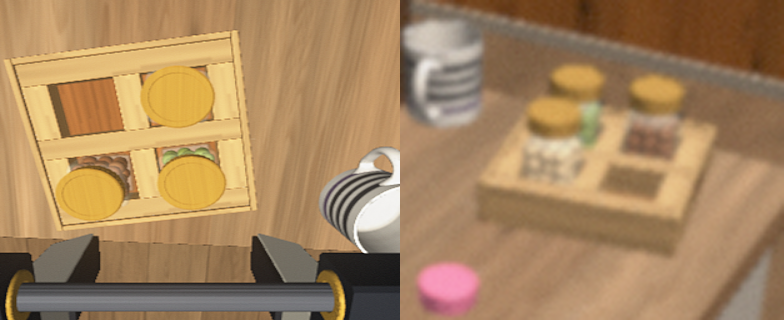

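Both jars stand level in their cells with lids at the closed jar's height: crop discs at (90,193) and (178,97), and the closed jar at (192,183). Handing in.

```bash
python3 -c "
from h import *
print(workorder.close_job())"
```

```text
the job is handed in; nothing more can be done
None
```

The job is handed in: the hazelnut and almond jars (the only two open ones present) stand in their crate cells with brass lids screwed to the stop at the height expected when closed, one lid left over and nothing else disturbed; close_job returned no verdict.

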